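Slide a drone hatch home under its lip and hold it

TASK

Lift the hatch (the white plate with the upright antenna blade) off the freely spinning turntable, lay it in the bay on top of the drone's centre pod and slide its tongue forward under the lip, against the spring latch hidden there, until the hatch is fully home with its shoulders up against the lip. The spring would push it out again, so finish while still holding it pressed home. Do not force the hatch hard enough to crack it, and leave the other things on the bench and the nose cone on the turntable where they are and standing.

Things in the scene. Friction and masses are not known exactly. Their poses are not given: they have to be found in the camera images.
- hatch: Loose white hatch, 75 to 180 g: flat plate 110 (x) x 80 (y) x 5 mm with a tongue in front and an upright blade on top. Origin at the centre of the plate's underside, x towards the tongue, z up. Starts flat on the turntable, tongue pointing away from the robot (+x) within 46 degrees either way. Cracks if pressed against the pod with more than 50 N.
- blade (a point): Point inside the hatch's antenna blade to grip, 30 mm above the hatch's origin. The blade is 12 mm thick (in the hatch's y) and stands along its x; from 5 to 27 mm above the underside it spans x = -30 to 30 mm, from 27 to 45 mm it spans x = -30 to 14 mm (swept back, away from the tongue).
- tongue (a point): Middle of the tongue's front edge, 75 mm ahead of the hatch's origin. The tongue is 56 mm wide, 5 mm thick, flush with the plate's underside, and stands 20 mm out of the plate's front edge; the plate's front corners beside it, 55 mm ahead of the origin, are the shoulders.
- turntable: Passive painting turntable, a plywood disc 280 mm across whose top is 45 mm above the bench; origin on the bench on its axis. The disc spins freely at the slightest touch. The turntable stands to the robot's left or right, the pod on the other side.
- airframe: White centre pod of a flying-wing drone, fixed on the bench, 300 mm long, 230 mm over its wing stubs. Origin on the bench below the hatch's home; x forward to the nose (within 18 degrees of world +x), z up. Hatch bay on top: floor 70 mm above the bench, x = -120 to 55 mm, open at the rear, rails at both sides (inner faces y = +-45 mm, 6 mm tall, x = -100 to 55 mm).
- lip (a point): Middle of the lip's lower rear edge (pod x = 55 mm, 9 mm above the bay floor). The lip is a bridge 110 mm wide, 6 mm thick; the pocket under it is 75 mm wide and 9 mm high, and solid faces on both sides of the pocket, level with the lip's edge, stop the hatch's shoulders. Lip top 85 mm above the bench; the nose, 45 mm ahead of this point and on, rises to 108 mm.
- seat (a point): Home position in the pod's bay, on the bay floor 70 mm above the bench, with the pod's axes: here lies the hatch's origin, x axes parallel, when the hatch is fully home.
- latch (a joint): Spring latch: a bar 56 mm wide hidden under the lip, sliding forward. 0 = at rest, its face 12 mm inside the lip's edge (first touched by the tongue when the hatch is 8 mm short of home); 0.008 m when the hatch is fully home. Pushing it takes 3 N at first and 8 N at 0.008 m.
- spinner: Small white nose cone standing on the turntable, 32 mm across, 34 mm tall; origin at the centre of its foot. It may ride round with the disc but must stay standing on it.
- motor: Bystander: brushless motor, steel can 36 mm across, 40 mm tall, standing on the bench
- screwdriver: Bystander: screwdriver 170 mm long, lying on the bench
- battery: Bystander: black battery pack 100 x 36 x 30 mm, on the bench
- glue: Bystander: white glue bottle 44 mm across, 110 mm tall, standing
- tape: Bystander: roll of paper tape, 96 mm across, 24 mm tall, lying flat
- cup: Bystander: paper cup 76 mm across, 95 mm tall
- cover: Bystander: spare flat cover 85 x 60 x 6 mm with a low round boss (24 mm across, 8 mm tall), no blade; not the hatch
Things that resemble listed ones, but are neither listed nor needed, are in the scene too. Of the things like the hatch, leave any that is green; of the rest the larger one is meant.

How it is judged:
By the outcome, as a careful person would: the job done as asked, in the order asked, and still so for the second after the job is handed in, while the arm keeps its last pose, push and grip.
It also fails if it takes over 45 s, if anything falls off the work surface, if the arm or the gripper's body presses on something with over 40 N, if the wrist force passes 120 N, or if a joint passes its speed limit or range.

ROBOT

A 7-joint arm with a two-finger parallel gripper is mounted at the origin on the work surface. World frame = base frame: x ahead of the robot, y to its left, z up, the work surface at z = 0. Lengths are in m, angles in rad, forces in N, time in s.
With the tool pointing down it reaches from about 0.4 to 0.85 m from the base axis. Payload 4.5 kg.
Tool frame: the origin (TCP) lies midway between the tips of the shut fingers; the grasp point (between the pads) lies 19 mm behind it; z points along the fingers, y is the line along which they close (so a half turn about z gives the same grasp; the last joint's range is limited). The gripper opens to 88 mm and grips with 3 to 60 N. Pads are 18 mm wide; open, the fingers measure 123 mm over their backs; the gripper's body (75 mm by 187 mm) begins 45 mm behind the grasp point.
Start: joints at [1.148, 0.689, -0.195, 1.565, 0.157, 0.902, -0.215], TCP at [0.276, -0.561, 0.239] pointing down, gripper open.
Joint ranges: [-3.01, 3.01], [-0.46, 2.08], [-1.47, 1.51], [0.13, 2.56], [-1, 4.14], [0.04, 2.09], [-2.66, 2.66]. Speed limits (rad/s): [2.57, 2.57, 3.14, 3.14, 3.14, 3.14, 3.14].

INTERFACE

Orientations are given as a unit quaternion [x, y, z, w].
In Python, from plant import r, eyes, finish_job gives the robot as it stands. The module is installed in compiled form; this text tells all that it offers.
- The arm moves only by the tool move_arm, never from a script. Its argument "motion" is a list of rows, each a list of 7 numbers: the shift along the tool's x, y, z in mm, then the turn, a rotation vector about the tool's x, y, z in degrees, then the closure, from 0 (fully open) to 1 (shut). A call has 1 to 5 rows; each row is the pose to reach, as a shift and turn from the pose commanded when the call began, along the tool's axes at that moment; what a row does not reach only later rows make up. A row lasts 1/8 s, in which the tool goes at most 62.5 mm and 10.7 degrees, less where a joint would pass 70% of its speed; a pose out of reach is approached as far as the arm can. A call with a gripper value outside its range is refused whole. The fingers move at their own pace and stop on an object; "newtons" is the grip in N (left out, the last holds). Time passes only in rows, so rows that repeat a pose let the fingers close. It gives the time, the measured TCP pose, the force, the opening and the grip force at its end, in the units of the state.
- r.get_state(): the state, without advancing time (a new reading comes with each control period).
- eyes.snapshot(name): name is "scene" or "top" or "wrist"; returns a dict with "frame" (384x512x3 uint8, red, green, blue), "z_map" (384x512 float32, m along the optical axis (not along the pixel's ray), 0 where there is no reading), "intrinsics" (3x3 intrinsics, pixels), "dist" ([k1, k2, p1, p2, k3] as OpenCV has them; the pictures are not rectified), "world_to_cam" (4x4, takes a point from world to camera coordinates). Camera axes: x right, y down, z forward; pixel columns grow to the right and rows downward; lengths in m; the calibration is good to about 2 mm. A picture is of the moment at which its call begins.
- finish_job(): hands the job in; it is judged then, once.
The state is a dict: "clock": time; "q": joint angles; "qd": joint speeds; "joint_torque": joint torques, N m; "tool_pos": TCP position; "eef_rot": TCP orientation; "contact_force": force on the tool from outside, world axes, zero at the start; "moment": the same for the moment, N m; "opening": opening from 0.0 (shut) to 1.0 (fully open); "finger_force": force on a finger pad.
Only numpy, scipy, OpenCV 4.12 (cv2) and the standard library are available. Lean on these libraries where they do the work, as an engineer would, in place of code of your own. Each camera call takes 0.05 s, during which the arm holds its last target. There are 200 camera calls.

## Working session

There is one attempt and no reset: what is moved stays moved. The work goes in short steps, Python scripts to look and compute and a tool call to move; the robot and the scene stay as the last step left them, time stands still between calls to the robot, and variables do not carry over. Pictures are saved under pics/ and viewed, at most 10 in all, crops included, and the job is handed in when it is done.

Besides the shell and the picture viewer there is one more tool, called after "Request:" as name(argument=value, ...) on one line, values as JSON. move_arm: Moves the arm, as the interface text tells. Its arguments: {"type":"object","properties":{"motion":{"type":"array","items":{"type":"array","items":{"type":"number"}}},"newtons":{"type":"number"}},"required":["motion"]}

```bash
mkdir -p pics
cat > h.py <<'E'
import numpy as np,cv2
from plant import r,eyes,finish_job
from scipy.spatial.transform import Rotation as R
def snap(n,save=None):
    s=eyes.snapshot(n)
    if save: cv2.imwrite('pics/'+save+'.png',cv2.cvtColor(s['frame'],cv2.COLOR_RGB2BGR))
    return s
def cloud(s):
    h,w=s['z_map'].shape
    v,u=np.mgrid[0:h,0:w]
    p=cv2.undistortPoints(np.stack([u,v],-1).reshape(-1,1,2).astype(float),s['intrinsics'],np.array(s['dist'])).reshape(h,w,2)
    z=s['z_map']; c=np.stack([p[...,0]*z,p[...,1]*z,z],-1)
    T=np.linalg.inv(s['world_to_cam'])
    P=c@T[:3,:3].T+T[:3,3]; P[z==0]=np.nan
    return P
def project(s,p):
    T=s['world_to_cam'];rv=cv2.Rodrigues(T[:3,:3])[0]
    return cv2.projectPoints(np.atleast_2d(p).astype(float),rv,T[:3,3],s['intrinsics'],np.array(s['dist']))[0].reshape(-1,2)
def rel(pos,Rm):
    "shift mm and rotvec deg from current to goal"
    st=r.get_state();R0=R.from_quat(st['eef_rot'])
    return np.round(R0.inv().apply(np.array(pos)-st['tool_pos'])*1000,1),np.round(np.degrees((R0.inv()*Rm).as_rotvec()),1)
E
python3 - <<'E'
from h import *
st=r.get_state();print({k:np.round(v,3) for k,v in st.items()})
s=snap('top','top1');t=snap('scene','scene1')
np.savez('top1.npz',P=cloud(s),**s)
E
```

```text
{'clock': np.float64(0.0), 'q': array([ 1.148,  0.69 , -0.195,  1.566,  0.157,  0.903, -0.215]), 'qd': array([ 0.001, -0.001,  0.   ,  0.001,  0.   ,  0.002,  0.002]), 'joint_torque': array([ 1.0000e-03, -5.2757e+01, -1.2670e+00, -1.5343e+01, -5.3000e-02,
        6.0000e-03,  0.0000e+00]), 'tool_pos': array([ 0.275, -0.56 ,  0.238]), 'eef_rot': array([ 0.974,  0.226, -0.   , -0.001]), 'contact_force': array([0.092, 0.254, 0.062]), 'moment': array([ 0.01 ,  0.01 , -0.017]), 'finger_force': np.float64(0.0), 'opening': np.float64(1.0)}
```

View pics/top1.png

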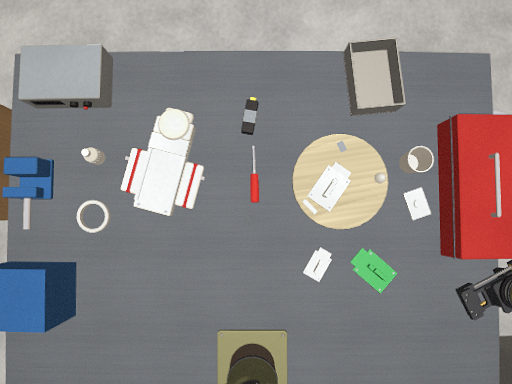

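View pics/scene1.png

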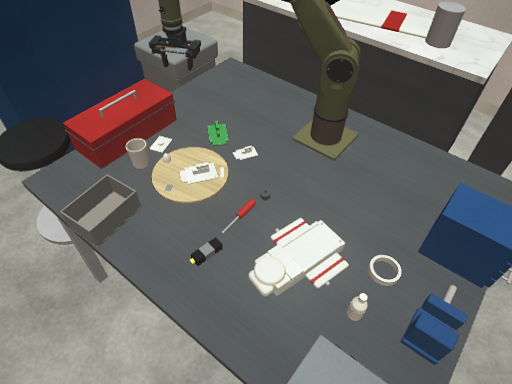

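The top view shows the robot at the bottom. The turntable is at (340,182) with the hatch at (329,187), and the pod is at (165,165) with its nose cap at (173,124). The small white plate (318,264) and the green hatch (374,270) are decoys. Next I'll measure the poses.

Run:
```python
from h import *
d=np.load('top1.npz');P=d['P'];F=d['frame'].astype(int)
def rep(n,m):
    p=P[m];print(n,len(p),np.round(np.nanmean(p,0),4),'z',np.round(np.nanpercentile(p[:,2],[5,50,95]),4))
    return p
v,u=np.mgrid[0:384,0:512]
box=lambda a,b,c,e:(u>=a)&(u<b)&(v>=c)&(v<e)
for n,(x,y) in dict(hatchc=(329,187),disc=(350,210),pod=(155,190),lip=(168,155),nose=(173,124),bench=(230,250)).items(): print(n,np.round(P[y,x],4))
# disc
b=box(285,395,128,235)&(P[...,2]>.035)&(P[...,2]<.049)
c=cv2.minEnclosingCircle(P[b][:,:2].astype(np.float32));print('disc',c)
# hatch plate by colour
w=box(300,360,155,218)&(F.min(-1)>190)
n,L,st,ce=cv2.connectedComponentsWithStats(w.astype(np.uint8))
for i in range(1,n):
    if st[i,4]>20:
        p=rep('white%d'%i,L==i);print(st[i],cv2.minAreaRect(p[:,:2].astype(np.float32)))
bl=box(305,352,160,215)&(P[...,2]>.06);p=rep('blade',bl);print(cv2.minAreaRect(p[:,:2].astype(np.float32)))
# pod
pm=box(110,215,95,225)&(P[...,2]>.06);p=rep('pod',pm);print(cv2.minAreaRect(p[:,:2].astype(np.float32)))
np.set_printoptions(linewidth=200)
im=cv2.resize(cv2.cvtColor(d['frame'],cv2.COLOR_RGB2BGR)[95:235,110:400],None,fx=2.7,fy=2.7,interpolation=cv2.INTER_CUBIC);cv2.imwrite('pics/crop.png',im)
```

```text
hatchc [ 0.518  -0.2167  0.0912]
disc [ 0.4545 -0.2855  0.045 ]
pod [0.5105 0.2751 0.0726]
lip [0.6113 0.2398 0.0694]
nose [0.6937 0.2202 0.1045]
bench [ 0.3359  0.0644 -0.0009]
disc ((0.5398545861244202, -0.25795745849609375), 0.14125461876392365)
white1 1161 [ 0.5241 -0.2268  0.0526] z [0.0463 0.0501 0.0872]
[ 307  162   44   50 1161] ((0.5267007350921631, -0.22863255441188812), (0.07860636711120605, 0.13219669461250305), 54.1787109375)
white2 89 [ 0.4658 -0.1674  0.0454] z [0.0422 0.0454 0.0486]
[303 199  14  16  89] ((0.4655424654483795, -0.1671236753463745), (0.05111251026391983, 0.011189494282007217), 48.82953643798828)
blade 113 [ 0.5161 -0.2201  0.0825] z [0.0668 0.0876 0.0926]
((0.5173110365867615, -0.2223382443189621), (0.01240450982004404, 0.06031874567270279), 54.815269470214844)
pod 3948 [0.5913 0.2485 0.079 ] z [0.0662 0.0734 0.105 ]
((0.5972597599029541, 0.25119659304618835), (0.17456959187984467, 0.30716022849082947), 79.99592590332031)
```

View pics/crop.png

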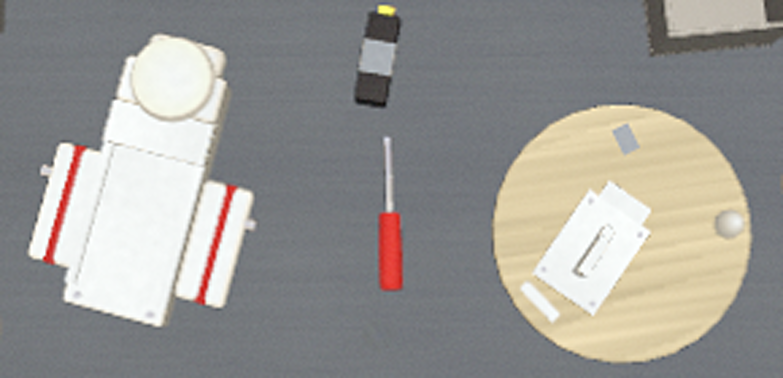

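The hatch yaw is about -35.5° with its blade at (0.517,-0.222), and the sizes match the description. Next I'll fit the pod's height profile.

```bash
cat >> h.py <<'E'
def podfit(P,x0):
    from scipy.optimize import minimize
    A=P.reshape(-1,3);A=A[np.isfinite(A[:,0])&(A[:,2]>.05)&(A[:,2]<.125)]
    def f(q,full=False):
        c,s=np.cos(q[2]),np.sin(q[2]);d=A[:,:2]-q[:2]
        x=d[:,0]*c+d[:,1]*s;y=-d[:,0]*s+d[:,1]*c;ay=abs(y)
        m=(x>-115)&0 if False else (x>-.118)&(x<.098)&(ay<.054)
        h=np.where(x>.055,.085,np.where((ay>.045)&(x>-.1),.076,.070))
        e=np.clip(abs(A[:,2]-q[3]-h),0,.006)
        e=np.where(m,e,.004)   # outside: constant cost
        # only nearby points count
        k=(x>-.16)&(x<.13)&(ay<.09)
        return (e*k).sum()/1.0
    best=None
    for dx in(-.015,0,.015):
        for dy in (-.01,0,.01):
            for dw in (-.05,.05):
                o=minimize(f,np.array(x0)+[dx,dy,dw,0],method='Nelder-Mead',options=dict(initial_simplex=np.array(x0)+[dx,dy,dw,0]+np.vstack([np.zeros(4),np.diag([.01,.01,.05,.002])]),maxiter=400))
                if best is None or o.fun<best.fun: best=o
    return best
E
python3 - <<'E'
from h import *
d=np.load('top1.npz');P=d['P']
o=podfit(P,[.55,.265,-.22,0]);print(o.x[:2],np.degrees(o.x[2]),o.x[3],o.fun)
c,s=np.cos(o.x[2]),np.sin(o.x[2])
D=P[...,:2]-o.x[:2];x=D[...,0]*c+D[...,1]*s;y=-D[...,0]*s+D[...,1]*c;z=P[...,2]
print('profile x (|y|<30)');print([(int(a*1000),round(float(np.nanmedian(z[(abs(x-a)<.004)&(abs(y)<.03)]))*1000,1)) for a in np.arange(-.14,.16,.008) if ((abs(x-a)<.004)&(abs(y)<.03)).any()])
print('profile y');print([(int(a*1000),round(float(np.nanmedian(z[(abs(y-a)<.0025)&(x>-.09)&(x<.04)]))*1000,1)) for a in np.arange(-.08,.081,.005)])
E
```

```text
[0.56551627 0.25824578] -14.955704785689244 -0.0001538737145188806 12.005014101227594
profile x (|y|<30)
[(-140, -0.5), (-132, -0.2), (-124, -0.2), (-115, 69.0), (-107, 69.8), (-99, 69.8), (-91, 70.3), (-83, 70.0), (-75, 69.6), (-67, 69.5), (-59, 69.9), (-51, 70.1), (-43, 69.4), (-35, 69.9), (-27, 70.3), (-19, 69.9), (-11, 69.6), (-3, 69.4), (4, 69.7), (12, 69.8), (20, 69.4), (28, 70.2), (36, 70.1), (44, 69.8), (52, 69.7), (60, 83.9), (68, 84.6), (76, 85.0), (84, 85.0), (92, 85.0), (100, 95.1), (108, 99.1), (116, 103.9), (124, 104.3), (132, 105.8), (140, 105.7), (148, 106.0), (156, 104.5)]
profile y
[(-80, 54.1), (-75, 54.0), (-69, 53.6), (-64, 53.7), (-59, 52.9), (-54, 63.8), (-49, 76.1), (-44, 74.6), (-39, 70.0), (-34, 69.9), (-29, 70.1), (-24, 69.4), (-19, 70.1), (-14, 70.0), (-9, 69.5), (-4, 69.8), (0, 69.1), (5, 69.8), (10, 70.2), (15, 70.0), (20, 70.0), (25, 69.7), (30, 69.0), (35, 69.2), (40, 69.7), (45, 74.6), (50, 76.3), (55, 74.4), (60, 54.0), (65, 54.1), (70, 54.2), (75, 53.0), (80, 53.1)]
```

Request:
move_arm(motion=[[0, 0, 0, 0, 0, -10, 0.2], [0, 0, 0, 0, 0, -20, 0.4], [0, 0, 0, 0, 0, -30, 0.5], [0, 0, 0, 0, 0, -40, 0.5], [0, 0, 0, 0, 0, -50, 0.5]])

```text
clock: 0.72
tool_pos: [0.2754, -0.5607, 0.2383]
eef_rot: [0.785, 0.619, 0.0, -0.001]
contact_force: [-0.7, -0.3, -0.2]
opening: 0.505
finger_force: 0.0
```

The pod is at (0.566,0.259) with yaw -15°, and its profile matches the given sizes. Next I'll move above the hatch.

```bash
cat >> h.py <<'E'
def down(yawdeg): return R.from_euler('z',yawdeg,degrees=True)*R.from_euler('x',180,degrees=True)
E
python3 - <<'E'
from h import *
print(rel([.515,-.22,.22],down(144.5)))
E
```

```text
(array([387.2, 153.5,  18.4]), array([ -0. ,  -0.1, -68. ]))
```

Request:
move_arm(motion=[[50, 20, 2, 0, 0, -10, 0.5], [105, 42, 5, 0, 0, -20, 0.5], [160, 64, 8, 0, 0, -30, 0.5], [215, 86, 11, 0, 0, -40, 0.5], [270, 108, 14, 0, 0, -50, 0.5]])

```text
clock: 1.35
tool_pos: [0.4457, -0.3231, 0.2245]
eef_rot: [0.45, 0.893, -0.0, -0.0]
contact_force: [0.0, 0.1, -0.1]
opening: 0.503
finger_force: 0.0
```

Run:
```python
from h import *
print(rel([.515,-.22,.22],down(144.5)),r.get_state()['q'].round(2))
```

```text
(array([ 41.7, 117. ,   4.4]), array([ -0.,  -0., -18.])) [ 0.93  0.68 -0.66  1.79  0.53  0.86  0.66]
```

Request:
move_arm(motion=[[20, 58, 2, 0, 0, -9, 0.5], [42, 117, 4.4, 0, 0, -18, 0.5], [42, 117, 4.4, 0, 0, -18, 0.5]])

```text
clock: 1.72
tool_pos: [0.5177, -0.2152, 0.2206]
eef_rot: [0.303, 0.953, 0.002, 0.001]
contact_force: [-1.5, -0.8, -0.7]
opening: 0.499
finger_force: 0.0
```

Run:
```python
from h import *
s=snap('wrist','w1');P=cloud(s)
m=(P[...,2]>.075)&(P[...,2]<.1)&(np.hypot(P[...,0]-.517,P[...,1]+.222)<.05)
p=P[m];print(len(p),cv2.minAreaRect(p[:,:2].astype(np.float32)),np.nanmedian(p[:,2]))
m2=(P[...,2]>.046)&(P[...,2]<.1)&(np.hypot(P[...,0]-.517,P[...,1]+.222)<.085)&(s['frame'].min(-1)>170)
q=P[m2];print(len(q),cv2.minAreaRect(q[:,:2].astype(np.float32)))
print(r.get_state()['tool_pos'],r.get_state()['q'].round(2),np.linalg.inv(s['world_to_cam'])[:3,3])
```

```text
595 ((0.5128515958786011, -0.2175767570734024), (0.011568412184715271, 0.0437190942466259), 54.71672821044922) 0.08918588940624805
7755 ((0.5153435468673706, -0.2209181785583496), (0.0800296738743782, 0.1584106832742691), 54.90838623046875)
[ 0.51576165 -0.21889857  0.22013574] [ 0.74  0.71 -0.73  1.77  0.59  0.89  0.7 ] [ 0.45639681 -0.17210588  0.3659959 ]
```

View pics/w1.png

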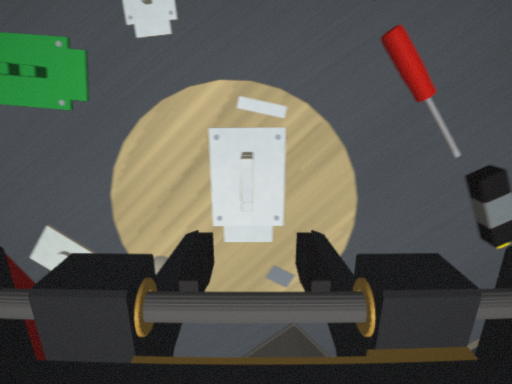

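The wrist view shows the hatch centred at (247,180) under the gripper, with the blade at (247,183) and the tongue toward the bottom. The fit puts the origin at (0.519,-0.222) with yaw -35.2°, and the gripper is already aligned. I'll descend and grip.

Request:
move_arm(motion=[[0, 0, 55, 0, 0, 0, 0.5], [0, 0, 110, 0, 0, 0, 0.5], [0, 0, 145, 0, 0, 0, 0.5], [0, 0, 163, 0, 0, 0, 0.5], [0, 0, 163, 0, 0, 0, 0.5]])

```text
clock: 2.4
tool_pos: [0.5139, -0.2225, 0.0567]
eef_rot: [0.308, 0.951, -0.0, -0.001]
contact_force: [-0.1, 0.5, 1.7]
opening: 0.499
finger_force: 0.0
```

Request:
move_arm(motion=[[0, 0, 0, 0, 0, 0, 0.75], [0, 0, 0, 0, 0, 0, 1], [0, 0, 0, 0, 0, 0, 1], [0, 0, 0, 0, 0, 0, 1], [0, 0, 0, 0, 0, 0, 1]], newtons=40)

```text
clock: 3.02
tool_pos: [0.5154, -0.2216, 0.0581]
eef_rot: [0.307, 0.952, 0.0, 0.001]
contact_force: [-0.7, 0.8, 6.4]
opening: 0.13
finger_force: 39.9
```

Request:
move_arm(motion=[[0, 0, -15, 0, 0, 0, 1], [0, 0, -50, 0, 0, 0, 1], [0, 0, -100, 0, 0, 0, 1], [0, 0, -140, 0, 0, 0, 1], [0, 0, -140, 0, 0, 0, 1]])

```text
clock: 3.65
tool_pos: [0.5164, -0.2218, 0.2006]
eef_rot: [0.308, 0.951, 0.0, 0.003]
contact_force: [0.2, 0.0, -2.2]
opening: 0.132
finger_force: 39.9
```

```bash
cat >> h.py <<'E'
def seat(podx,lift,grip=(-.005,0,.011),yo=0,pod=(.5655,.2592,-14.95)):
    "TCP goal with hatch origin at podx, lift above floor; grip= TCP in hatch frame"
    Rz=R.from_euler('z',pod[2],degrees=True)
    p=np.array([pod[0],pod[1],.07])+Rz.apply([podx+grip[0],grip[1],lift+grip[2]])
    return rel(p,down(pod[2]+180+yo))
E
python3 - <<'E'
from h import *
s=snap('wrist','w2');P=cloud(s)
st=r.get_state();Rt=R.from_quat(st['eef_rot'])
Q=Rt.inv().apply((P-st['tool_pos']).reshape(-1,3)).reshape(P.shape)*1000  # tool frame mm, z down
m=(Q[...,2]>0)&(Q[...,2]<14)&(abs(Q[...,0])<100)&(abs(Q[...,1])<70)&(s['frame'].min(-1)>150)
q=Q[m];print(len(q),cv2.minAreaRect(q[:,:2].astype(np.float32)));
k=(q[:,0]>15)&(abs(q[:,1])<38)&(abs(q[:,1])>12)
A=np.c_[q[k][:,:2],np.ones(k.sum())];print('plane',np.linalg.lstsq(A,q[k][:,2],rcond=None)[0], 'xmax',np.percentile(q[:,0],99.5),'y',np.percentile(q[q[:,0]>15][:,1],[.5,99.5]))
print(st['tool_pos'],st['contact_force'],st['opening'])
print(seat(-.035,.09))
E
```

```text
14363 ((-15.205852508544922, 1.7597427368164062), (80.18153381347656, 129.9288330078125), 89.63349151611328)
plane [ 9.07412852e-04 -1.07918503e-03  6.68704178e+00] xmax 49.30148274372487 y [-37.97501518  40.75931312]
[ 0.51490624 -0.22190551  0.19849933] [-1.25978697 -1.01631001 -2.35959325] 0.1320426287652168
(array([278.2, 405.3,  27. ]), array([ -0. ,   0.1, -20.9]))
```

View pics/w2.png

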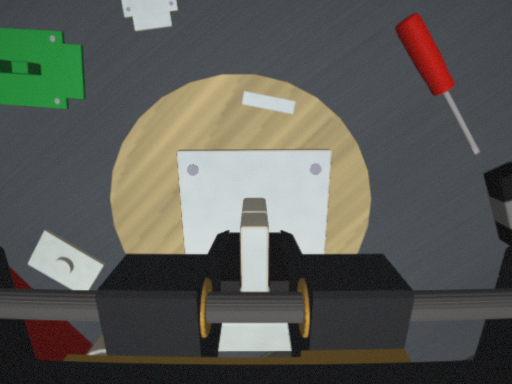

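The hatch is held level in the grip, with its plate at (255,200), its yaw within 0.4° and its origin 5 mm ahead of the TCP. I'll carry it over the pod.

Request:
move_arm(motion=[[20, 30, 0, 0, 0, -2, 1], [50, 73, 0, 0, 0, -4, 1], [80, 116, 0, 0, 0, -6, 1], [110, 160, 0, 0, 0, -9, 1], [140, 204, 0, 0, 0, -11, 1]])

```text
clock: 4.32
tool_pos: [0.5192, 0.0267, 0.1957]
eef_rot: [0.214, 0.977, -0.001, -0.002]
contact_force: [0.6, -0.4, -1.0]
opening: 0.134
finger_force: 39.9
```

Request:
move_arm(motion=[[30, 44, 0, 0, 0, -2, 1], [60, 88, 0, 0, 0, -4, 1], [90, 132, 0, 0, 0, -6, 1], [115, 165, 0, 0, 0, -8, 1], [115, 165, 0, 0, 0, -8, 1]])

```text
clock: 4.95
tool_pos: [0.4832, 0.2276, 0.1963]
eef_rot: [0.143, 0.99, 0.001, -0.002]
contact_force: [0.8, 0.7, -2.3]
opening: 0.132
finger_force: 39.9
```

Run:
```python
from h import *
print(seat(-.035,.09),r.get_state()['tool_pos'])
s=snap('wrist','w3');P=cloud(s)
A=P.copy();A[(A[...,2]>.125)]=np.nan
o=podfit(A,[.5655,.2592,-.261,0]);print(o.x[:2],np.degrees(o.x[2]),o.x[3],o.fun)
```

```text
(array([-30.1,  52.5,  25.2]), array([ 0.1, -0.2, -1.5])) [0.48318294 0.22762064 0.19625898]
[0.56747669 0.25763569] -14.915686491018036 -0.0006463291745478598 15.404745686185134
```

View pics/w3.png

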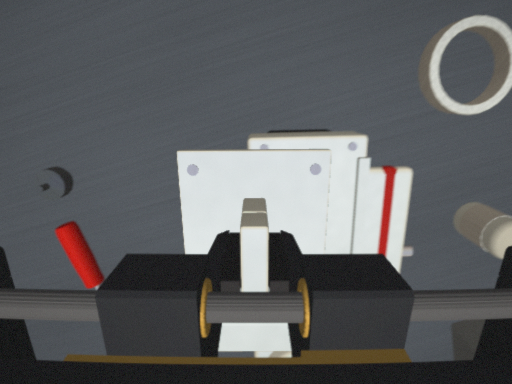

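Request:
move_arm(motion=[[-15, 26, 12, 0, 0, -0.8, 1], [-30, 52.5, 25, 0, 0, -1.5, 1], [-30, 52.5, 60, 0, 0, -1.5, 1], [-30, 52.5, 85, 0, 0, -1.5, 1], [-30, 52.5, 85, 0, 0, -1.5, 1]])

```text
clock: 5.62
tool_pos: [0.5284, 0.2617, 0.1094]
eef_rot: [0.134, 0.991, -0.003, -0.002]
contact_force: [0.4, -0.5, -1.7]
opening: 0.135
finger_force: 39.9
```

```bash
cat > chk.py <<'E'
from h import *
import sys
s=snap('wrist',sys.argv[1]);P=cloud(s);st=r.get_state()
Rt=R.from_quat(st['eef_rot'])
Q=Rt.inv().apply((P-st['tool_pos']).reshape(-1,3)).reshape(P.shape)*1000
print(st['tool_pos'],st['contact_force'].round(1),st['clock'],seat(-.035,.0,pod=(.5663,.2588,-14.95)))
for x in (25,35,45):
    b=abs(Q[...,0]-x)<3
    # y-profile of height above TCP
    print(x,[(y,round(float(-np.median(Q[...,2][b&(abs(Q[...,1]-y)<1)])),1)) for y in range(-64,66,2) if (b&(abs(Q[...,1]-y)<1)).any() and abs(y)>34])
E
python3 chk.py w4
```

```text
[0.52921301 0.26300347 0.11109293] [ 0.4  0.2 -2. ] 5.675 (array([ 3.1,  5.6, 30.1]), array([-0.2, -0.1, -0.5]))
25 [(-64, 78.3), (-62, 78.1), (-60, 78.2), (-58, 78.1), (-56, 78.4), (-54, 79.4), (-52, 80.1), (-50, 80.3), (-48, 95.0), (-46, 95.2), (-44, 95.3), (-42, 96.7), (-40, 97.2), (-38, 96.4), (-36, 94.8), (36, 96.0), (38, 97.1), (40, 97.0), (42, 95.2), (44, 94.6), (46, 95.2), (48, 94.3), (50, 79.5), (52, 79.1), (54, 78.3), (56, 77.9), (58, 77.9), (60, 78.0), (62, 78.3), (64, 78.4)]
35 [(-64, -57.9), (-62, -58.1), (-60, -58.1), (-58, -57.9), (-56, -58.0), (-50, -36.2), (-48, -35.7), (-42, -11.0), (-40, -10.4), (-38, 71.3), (-36, 78.2), (36, 77.0), (38, -10.4), (46, -41.3), (48, -41.5), (50, -38.8), (52, -35.7), (54, -35.9), (56, -35.5), (58, -35.4), (60, -35.6)]
45 [(-64, -61.6), (-62, -62.1), (-60, -61.8), (-58, -61.3), (-50, -35.7), (-48, -35.8), (-46, -36.2), (-44, -35.9), (-42, -10.6), (-40, -10.2), (-38, -10.3), (-36, -10.4), (36, -10.5), (38, -10.6), (40, -40.6), (42, -42.1), (44, -42.1), (46, -41.6), (48, -41.7), (50, -36.8), (52, -35.7), (54, -35.8), (56, -35.5), (58, -35.8), (60, -35.6)]
```

View pics/w4.png

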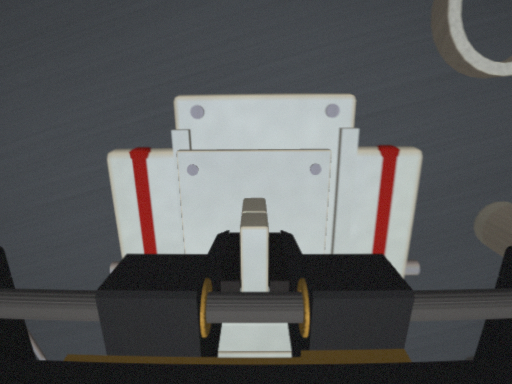

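The hatch plate at (255,200) sits between the rails, whose inner edges are near (188,200) and (337,200). It needs about 5.5 mm more towards +y, which matches the computed shift.

Request:
move_arm(motion=[[2, 3, 6, 0, 0, -0.5, 1], [3, 5.6, 14, 0, 0, -0.5, 1], [3, 5.6, 20, 0, 0, -0.5, 1], [3, 5.6, 20, 0, 0, -0.5, 1], [3, 5.6, 20, 0, 0, -0.5, 1]])

```text
clock: 6.3
tool_pos: [0.5282, 0.2715, 0.0924]
eef_rot: [0.129, 0.992, -0.0, 0.0]
contact_force: [0.1, -0.0, -2.2]
opening: 0.133
finger_force: 39.9
```

```bash
python3 chk.py w5|cut -c1-1100
```

```text
[0.52822773 0.27159196 0.09250538] [ 0.5 -0.7 -1.5] 6.35 (array([-0.1, -2.5, 11.5]), array([0. , 0. , 0.1]))
25 [(-64, 79.7), (-62, 79.8), (-60, 79.9), (-58, 79.4), (-56, 79.5), (-54, 79.6), (-52, 80.7), (-50, 81.1), (-48, 81.2), (-46, 81.1), (-44, 81.5), (-42, 97.1), (-40, 98.6), (-38, 98.9), (-36, 96.3), (36, 87.9), (38, 98.7), (40, 99.1), (42, 97.2), (44, 81.4), (46, 81.4), (48, 81.4), (50, 81.3), (52, 81.2), (54, 80.9), (56, 80.0), (58, 79.6), (60, 79.6), (62, 79.5), (64, 79.5)]
35 [(-58, -17.4), (-56, -17.1), (-54, -17.3), (-52, -17.2), (-50, -17.1), (-48, -20.2), (-46, -23.3), (-44, -23.0), (-40, -9.5), (-38, -8.7), (-36, 78.1), (36, 79.3), (38, -8.3), (40, -9.1), (42, -17.0), (44, -17.0), (46, -17.0), (48, -17.0), (50, -17.1), (52, -17.5), (58, -38.1), (60, -39.4), (62, -39.5), (64, -39.1)]
45 [(-58, -17.1), (-56, -17.4), (-54, -17.2), (-52, -17.1), (-50, -17.3), (-48, -20.6), (-46, -23.0), (-44, -23.3), (-40, -8.8), (-38, -8.9), (-36, -8.9), (36, -8.8), (38, -8.8), (40, -9.0), (42, -16.9), (44, -17.1), (46, -17.2), (48, -17.0), (50, -17.1), (52, -17.1)]
```

Request:
move_arm(motion=[[0, -2.5, 0, 0, 0, 0, 1], [0, -2.5, 4, 0, 0, 0, 1], [0, -2.5, 7, 0, 0, 0, 1], [0, -2.5, 9, 0, 0, 0, 1], [0, -2.5, 10, 0, 0, 0, 1]])

```text
clock: 6.98
tool_pos: [0.5273, 0.269, 0.0831]
eef_rot: [0.129, 0.992, -0.0, 0.0]
contact_force: [-3.3, -2.0, 11.6]
opening: 0.132
finger_force: 39.9
```

```bash
python3 chk.py w6|cut -c1-1100
```

```text
[0.52731202 0.26905694 0.0831079 ] [-1.7 -1.6  5.1] 7.025 (array([-0.3,  0.1,  2.1]), array([-0. ,  0. ,  0.1]))
25 [(-64, 79.7), (-62, 79.8), (-60, 79.9), (-58, 80.0), (-56, 79.6), (-54, 79.7), (-52, 80.7), (-50, 81.1), (-48, 81.6), (-46, 80.9), (-44, 81.2), (-42, 81.6), (-40, 98.6), (-38, 98.8), (-36, 96.9), (36, 96.7), (38, 98.5), (40, 98.8), (42, 97.2), (44, 81.3), (46, 81.2), (48, 81.3), (50, 81.4), (52, 81.0), (54, 80.2), (56, 80.1), (58, 80.0), (60, 79.9), (62, 79.7), (64, 79.5)]
35 [(-64, -29.9), (-62, -28.5), (-56, -8.4), (-54, -7.9), (-52, -7.8), (-50, -7.6), (-48, -7.7), (-46, -8.8), (-44, -13.7), (-42, -13.7), (-40, -9.3), (-38, -8.8), (-36, 78.6), (36, 79.4), (38, -8.4), (40, -8.9), (42, -13.7), (44, -12.9), (46, -7.9), (48, -7.6), (50, -7.5), (52, -7.6), (54, -7.9), (62, -29.4), (64, -29.9)]
45 [(-56, -8.2), (-54, -7.8), (-52, -7.9), (-50, -7.6), (-48, -7.7), (-46, -8.7), (-44, -13.8), (-42, -13.7), (-40, -9.1), (-38, -8.7), (-36, -8.6), (36, -8.6), (38, -8.6), (40, -9.0), (42, -13.6), (44, -13.0), (46, -7.6), (48, -7.8), (50, -7.5), (52, -7.5), (54, -7.6)]
```

The hatch lies flat on the floor and is centred between the rails. I'll slide it forward.

Request:
move_arm(motion=[[-4, 0, 0, 0, 0, 0, 1], [-9, 0, 0, 0, 0, 0, 1], [-14, 0, 0, 0, 0, 0, 1], [-19, 0, 0, 0, 0, 0, 1], [-23, 0, 0, 0, 0, 0, 1]])

```text
clock: 7.65
tool_pos: [0.5492, 0.2648, 0.0831]
eef_rot: [0.129, 0.992, 0.001, -0.0]
contact_force: [-3.7, 1.5, 5.5]
opening: 0.13
finger_force: 39.9
```

```bash
python3 chk.py w7|cut -c1-1100
```

```text
[0.54981433 0.264538   0.08309605] [-2.2  1.2  5.5] 7.7 (array([22.6, -1.2,  2.1]), array([ 0.1, -0. ,  0.1]))
25 [(-64, 80.1), (-62, 79.9), (-60, 80.2), (-58, 80.2), (-56, 79.5), (-54, 80.1), (-52, 80.9), (-50, 81.3), (-48, 96.1), (-46, 81.5), (-44, 81.8), (-42, 96.5), (-40, 98.6), (-38, 98.9), (-36, 97.4), (36, 96.6), (38, 98.5), (40, 99.1), (42, 97.5), (44, 81.4), (46, 81.9), (48, 82.0), (50, 96.0), (52, 81.4), (54, 81.1), (56, 80.2), (58, 80.3), (60, 80.1), (62, 79.7), (64, 79.8)]
35 [(-64, -28.8), (-56, -7.7), (-54, -7.5), (-52, -7.5), (-50, -7.5), (-48, -8.0), (-46, -13.1), (-44, -13.6), (-42, -13.6), (-40, -9.2), (-38, -8.5), (-36, 78.5), (36, 80.0), (38, -8.1), (40, -8.7), (42, -13.7), (44, -9.0), (46, -7.9), (48, -7.8), (50, -7.7), (52, -8.1), (54, -8.5), (60, -29.2), (62, -29.8), (64, -29.7)]
45 [(-64, -29.2), (-56, -7.6), (-54, -7.6), (-52, -7.7), (-50, -7.8), (-48, -7.7), (-46, -13.3), (-44, -13.5), (-42, -13.6), (-40, -9.1), (-38, -8.6), (-36, -8.5), (36, -8.8), (38, -8.6), (40, -9.2), (42, -13.8), (44, -8.7), (46, -7.9), (48, -7.8), (50, -7.9), (52, -7.9), (54, -8.9), (60, -29.6), (62, -29.8), (64, -30.1)]
```

Request:
move_arm(motion=[[-2, -0.5, 0, 0, 0, 0, 1], [-4, -1, 0, 0, 0, 0, 1], [-6, -1, 0, 0, 0, 0, 1], [-8, -1, 0, 0, 0, 0, 1], [-8, -1, 0, 0, 0, 0, 1]])

```text
clock: 8.32
tool_pos: [0.5569, 0.2616, 0.0831]
eef_rot: [0.129, 0.992, 0.001, -0.0]
contact_force: [-2.5, 1.5, 5.0]
opening: 0.131
finger_force: 39.9
```

```bash
python3 -c "
from h import *
s=r.get_state();print(seat(0,0,pod=(.5663,.2588,-14.95)),R.from_euler('z',14.95,degrees=True).apply(s['contact_force']))"
```

```text
(array([-4.8, -0.3,  2.1]), array([ 0.1, -0. ,  0.2])) [-2.77098136  0.78894877  5.04348448]
```

Request:
move_arm(motion=[[-1, 0, 0, 0, 0, 0, 1], [-2, 0, 0, 0, 0, 0, 1], [-3, 0, 0, 0, 0, 0, 1], [-4, 0, 0, 0, 0, 0, 1], [-5, 0, 0, 0, 0, 0, 1]])

```text
clock: 8.95
tool_pos: [0.5587, 0.2614, 0.0831]
eef_rot: [0.128, 0.992, 0.001, -0.002]
contact_force: [-9.6, 1.9, 10.0]
opening: 0.13
finger_force: 40.0
```

```bash
python3 -c "
from h import *
s=r.get_state();print(seat(0,0,pod=(.5663,.2588,-14.95)),R.from_euler('z',14.95,degrees=True).apply(s['contact_force']))"
```

```text
(array([-3. , -0.6,  2.1]), array([ 0.1, -0.3,  0.3])) [-9.75071006 -0.67334999  9.99419168]
```

Request:
move_arm(motion=[[-1, 0, 0, 0, 0, 0, 1], [-2, 0, 0, 0, 0, 0, 1], [-3, 0, 0, 0, 0, 0, 1], [-3, 0, 0, 0, 0, 0, 1], [-3, 0, 0, 0, 0, 0, 1]])

```text
clock: 9.57
tool_pos: [0.5608, 0.261, 0.0831]
eef_rot: [0.128, 0.992, 0.001, -0.003]
contact_force: [-11.3, 2.3, 9.8]
opening: 0.131
finger_force: 40.0
```

```bash
python3 -c "
from h import *
s=r.get_state();print(seat(0,0,pod=(.5663,.2588,-14.95)),R.from_euler('z',14.95,degrees=True).apply(s['contact_force']),s['moment'])
"; python3 chk.py w8|cut -c1-1100
```

```text
(array([-0.9, -0.7,  2.1]), array([ 0.1, -0.3,  0.3])) [-11.52595825  -0.67282532   9.81365252] [ 0.35247113  1.80418299 -0.13420903]
[0.56077932 0.26098974 0.08311313] [-10.5   2.4   9. ] 9.625 (array([34.1, -0.5,  2.3]), array([ 0.1, -0.3,  0.3]))
25 [(-64, 79.8), (-62, 79.9), (-60, 79.8), (-58, 80.0), (-56, 79.3), (-54, 79.8), (-52, 80.5), (-50, 81.3), (-48, 81.4), (-46, 81.0), (-44, 81.6), (-42, 81.7), (-40, 98.7), (-38, 99.0), (-36, 96.7), (36, 87.9), (38, 98.7), (40, 99.0), (42, 97.3), (44, 81.2), (46, 81.3), (48, 81.5), (50, 81.6), (52, 81.0), (54, 80.7), (56, 80.1), (58, 80.0), (60, 80.0), (62, 79.5), (64, 79.6)]
35 [(-64, -29.6), (-56, -7.7), (-54, -7.9), (-52, -8.0), (-50, -8.0), (-48, -8.0), (-46, -11.4), (-44, -13.8), (-42, -14.0), (-40, -9.8), (-38, -9.1), (-36, 78.1), (36, 79.0), (38, -8.2), (40, -9.1), (42, -14.0), (44, -11.0), (46, -8.1), (48, -7.9), (50, -8.0), (52, -8.1), (54, -8.0), (62, -30.2), (64, -30.0)]
45 [(-64, -29.8), (-56, -8.2), (-54, -8.0), (-52, -8.0), (-50, -8.2), (-48, -8.0), (-46, -11.4), (-44, -14.0), (-42, -14.0), (-40, -9.5), (-38, -9.2), (-36, -8.9), (36, -9.1), (38, -9.0), (40, -9.2), (42, -14.0), (44, -11.3), (46, -8.0), (48, -8.0), (50, -8.0), (52, -8.2), (54, -8.1), (62, -30.1), (64, -30.2)]
```

View pics/w8.png

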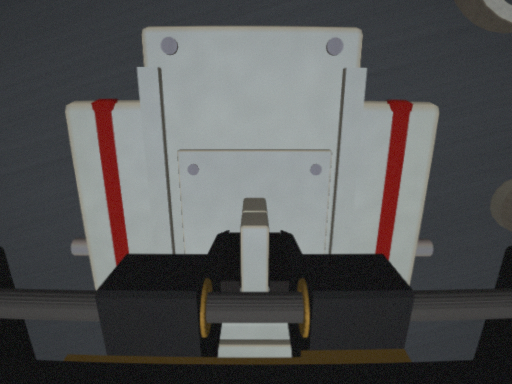

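The view shows the hatch centred between the rails with its rear edge at row 150, so it has not slipped in the grip. The pod's rear edge is at row 30. I'll push on and measure the rear gap, which is 65 mm when the hatch is home.

Request:
move_arm(motion=[[-1, 0.3, 0, 0, 0, 0, 1], [-2, 0.5, 0, 0, 0, 0, 1], [-3, 0.5, 0, 0, 0, 0, 1], [-3, 0.5, 0, 0, 0, 0, 1], [-3, 0.5, 0, 0, 0, 0, 1]])

```text
clock: 10.25
tool_pos: [0.5629, 0.2606, 0.0831]
eef_rot: [0.127, 0.992, 0.001, -0.004]
contact_force: [-13.0, 2.6, 10.3]
opening: 0.133
finger_force: 40.0
```

```bash
cat > gap.py <<'E'
from h import *
st=r.get_state();print(st['tool_pos'],seat(0,0,pod=(.5663,.2588,-14.95)),R.from_euler('z',14.95,degrees=True).apply(st['contact_force']),st['moment'])
s=snap('wrist');P=cloud(s);Rt=R.from_quat(st['eef_rot'])
Q=Rt.inv().apply((P-st['tool_pos']).reshape(-1,3)).reshape(P.shape)*1000
b=(abs(Q[...,1])<30)&(Q[...,0]>35)&(Q[...,0]<140)
hz=-Q[...,2]
for x in np.arange(44,56,1.):
    k=b&(abs(Q[...,0]-x)<.7); print((x,round(float(np.median(hz[k])),1)),end=' ') if k.any() else 0
k=b&(hz>-18)&(hz<-12);print('\npod rear x',np.percentile(Q[...,0][k],[99,99.9]),'hatch rear', np.percentile(Q[...,0][b&(hz>-10.5)&(hz<-7)],[98,99.5]))
E
python3 gap.py
```

```text
[0.56287632 0.26063866 0.08311404] (array([ 1.2, -0.9,  2.1]), array([ 0. , -0.4,  0.3])) [-13.22663482  -0.83519349  10.29456965] [ 0.31722648  2.24208745 -0.16370418]
(np.float64(44.0), -8.9) (np.float64(45.0), -9.0) (np.float64(46.0), -9.0) (np.float64(47.0), -9.0) (np.float64(48.0), -9.0) (np.float64(49.0), -9.1) (np.float64(50.0), -9.6) (np.float64(51.0), -12.9) (np.float64(52.0), -14.0) (np.float64(53.0), -14.1) (np.float64(54.0), -14.2) (np.float64(55.0), -14.1) 
pod rear x [111.44892196 112.49358811] hatch rear [50.44338338 50.5846762 ]
```

Request:
move_arm(motion=[[-1, 0.3, 0, 0, 0, 0, 1], [-2, 0.5, 0, 0, 0, 0, 1], [-3, 0.5, 0, 0, 0, 0, 1], [-3, 0.5, 0, 0, 0, 0, 1], [-3, 0.5, 0, 0, 0, 0, 1]])

```text
clock: 10.92
tool_pos: [0.5648, 0.2602, 0.0831]
eef_rot: [0.127, 0.992, 0.0, -0.005]
contact_force: [-15.9, 0.6, 12.7]
opening: 0.129
finger_force: 40.0
```

```bash
python3 gap.py
```

```text
[0.56481805 0.26022196 0.08310972] (array([ 3.2, -1. ,  2.1]), array([-0.1, -0.5,  0.3])) [-15.51610641  -3.57255551  12.73235128] [ 0.22646388  2.64708631 -0.16526283]
(np.float64(44.0), -9.1) (np.float64(45.0), -9.0) (np.float64(46.0), -9.1) (np.float64(47.0), -9.1) (np.float64(48.0), -9.1) (np.float64(49.0), -9.1) (np.float64(50.0), -9.5) (np.float64(51.0), -13.0) (np.float64(52.0), -14.1) (np.float64(53.0), -14.1) (np.float64(54.0), -14.1) (np.float64(55.0), -14.2) 
pod rear x [113.36880141 114.31832059] hatch rear [50.46760465 50.61842586]
```

Request:
move_arm(motion=[[-1, 0, 0, 0, 0, 0, 1], [-2, 0, 0, 0, 0, 0, 1], [-3, 0, 0, 0, 0, 0, 1], [-3, 0, 0, 0, 0, 0, 1], [-3, 0, 0, 0, 0, 0, 1]])

```text
clock: 11.6
tool_pos: [0.5657, 0.26, 0.0831]
eef_rot: [0.127, 0.992, -0.0, -0.006]
contact_force: [-19.1, 1.5, 14.5]
opening: 0.131
finger_force: 40.0
```

```bash
python3 gap.py
```

```text
[0.56568394 0.25996547 0.08306626] (array([ 4.1, -0.9,  2.1]), array([-0.1, -0.7,  0.4])) [-18.82096813  -3.51022145  14.47206922] [ 0.22628267  3.50214632 -0.16570228]
(np.float64(44.0), -9.2) (np.float64(45.0), -9.1) (np.float64(46.0), -9.3) (np.float64(47.0), -9.2) (np.float64(48.0), -9.2) (np.float64(49.0), -9.3) (np.float64(50.0), -9.7) (np.float64(51.0), -13.2) (np.float64(52.0), -14.2) (np.float64(53.0), -14.3) (np.float64(54.0), -14.3) (np.float64(55.0), -14.3) 
pod rear x [114.20212713 115.15433226] hatch rear [50.43019321 50.59811551]
```

Request:
move_arm(motion=[[-1, 0, 0, 0, 0, 0, 1], [-2, 0, 0, 0, 0, 0, 1], [-3, 0, 0, 0, 0, 0, 1], [-4, 0, 0, 0, 0, 0, 1], [-4, 0, 0, 0, 0, 0, 1]])

```text
clock: 12.28
tool_pos: [0.566, 0.2599, 0.083]
eef_rot: [0.126, 0.992, -0.001, -0.009]
contact_force: [-25.8, 2.0, 19.6]
opening: 0.133
finger_force: 40.0
```

```bash
python3 gap.py
```

```text
[0.56599989 0.25985747 0.08297964] (array([ 4.4, -0.9,  2.1]), array([-0.2, -1. ,  0.5])) [-25.47387916  -4.73704109  19.57124053] [ 0.3004891   4.90828048 -0.16463588]
(np.float64(44.0), -9.4) (np.float64(45.0), -9.3) (np.float64(46.0), -9.3) (np.float64(47.0), -9.3) (np.float64(48.0), -9.4) (np.float64(49.0), -9.4) (np.float64(50.0), -9.7) (np.float64(51.0), -13.1) (np.float64(52.0), -14.5) (np.float64(53.0), -14.5) (np.float64(54.0), -14.5) (np.float64(55.0), -14.6) 
pod rear x [114.30641652 115.23243922] hatch rear [50.51035298 50.90848542]
```

The hatch has hit a hard stop at a force of 25 N. I'll check the hatch's yaw against the pod.

Run:
```python
from h import *
st=r.get_state();Rt=R.from_quat(st['eef_rot'])
s=snap('wrist','w9');P=cloud(s)
Q=Rt.inv().apply((P-st['tool_pos']).reshape(-1,3)).reshape(P.shape)*1000;hz=-Q[...,2]
def edge(lo,hi,x0,x1,axis_y):
    m=(hz>lo)&(hz<hi)&(Q[...,0]>x0)&(Q[...,0]<x1)
    y=[];e=[]
    for a in axis_y:
        k=m&(abs(Q[...,1]-a)<1.5)
        if k.sum()>5:y.append(a);e.append(np.percentile(Q[...,0][k],98))
    f=np.polyfit(y,e,1);print(np.round(np.degrees(np.arctan(f[0])),2),round(f[1],2),np.std(e-np.polyval(f,y)).round(2))
edge(-11.5,-7,40,60,range(-36,37,3))
edge(-18,-12,80,130,range(-36,37,3))
print([ (int(y),round(float(np.median(hz[(abs(Q[...,1]-y)<1)&(Q[...,0]>36)&(Q[...,0]<48)])),1)) for y in range(-52,53,2) if abs(y)>34])
```

```text
-0.37 50.71 0.07
-0.33 114.1 0.16
[(-52, -8.6), (-50, -8.6), (-48, -8.6), (-46, -12.3), (-44, -14.6), (-42, -14.4), (-40, -14.1), (-38, -9.6), (-36, -9.5), (36, -9.2), (38, -9.3), (40, -9.3), (42, -14.1), (44, -11.5), (46, -8.3), (48, -8.1), (50, -8.2), (52, -8.1)]
```

The hatch and pod edges are parallel to within 0.04° and the shoulders are hard against the lip. I'll hand in while still pressing.

```bash
python3 -c "
from h import *
print(finish_job())"
```

```text
the job is handed in; nothing more can be done
None
```

The hatch was slid under the lip until it hit a hard stop, parallel to the pod, and I handed the job in at about 12 s with the arm still holding it home at about 25 N forward and 20 N down; I took no final picture of the turntable or bench.

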